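# Oil and draw the sagging gate bolt of a pump test guard

### The arm

A 6-joint arm with a two-finger parallel gripper is mounted at the origin on the work surface. World frame = base frame: x ahead of the robot, y to its left, z up, the work surface at z = 0. Lengths are in mm, angles in degrees, forces in N, time in s.
With the tool pointing down it reaches from about 375 to 900 mm from the base axis. Payload 3.1 kg.
Tool frame: the origin (TCP) lies at the very end of the fingers, on their centre line; the grasp point (between the pads) lies arm.hold_point_z behind it (arm.hold_point_z is the distance from the TCP to the grasp point, in mm); z points along the fingers, y is the line along which they close (so a half turn about z gives the same grasp; the last joint's range is limited). The gripper opens to 85 mm and grips with 20 to 120 N. Pads are 22 mm wide; open, the fingers measure 114 mm over their backs; the gripper's body (76 mm by 85 mm) begins 54 mm behind the grasp point. The pads swing forward as they close: fully open they stand 13 mm farther back than shut.
Start: joints at [-81.675, 30.224, 82.088, -0, 67.689, -10.227], TCP at [198.88, -592.489, 231.31] pointing down, gripper open.
Joint ranges: [-176.69, 176.69], [-43.24, 126.21], [12.49, 139.97], [-82, 262], [0, 151.66], [-163.58, 163.58]. Speed limits (degrees/s): [159.86, 159.86, 180, 180, 180, 180].

### API

Orientations are given as a 3x3 rotation matrix whose columns are the frame's x, y, z axes.
In Python, from workcell import observe, eyes, arm gives the robot as it stands.
- The arm moves only by the shell command python3 -m inch 'ROWS' [FORCE]. ROWS is JSON, a list of rows, each an object with "translation": the shift along the tool's x, y, z in m, a list of three; "twist": the turn about the tool's z in units of 8 degrees (1.0 is 8 degrees); "hand": the finger opening in m, from 0 to 0.0854. A call has exactly 5 rows; each row shifts and turns the commanded pose from where the row before left it, along the tool's axes as they then stand; what a row does not reach is not made up. A row lasts 1/10 s, in which the tool goes at most 50 mm and 8.59 degrees, less where a joint would pass 70% of its speed; a pose out of reach is approached as far as the arm can. A call is refused whole if a number of a shift passes 0.05 or a number of a turn 1, either way. A call with a gripper value outside its range is refused whole. The fingers move at their own pace and stop on an object; FORCE is the grip in N (left out, the last holds). Time passes only in rows, so rows that do not move let the fingers close, or fill a call up. It gives the time, the measured TCP pose, the force, the opening and the grip force at its end, in the units of the state.
- observe(): the state, without advancing time (a new reading comes with each control period).
- eyes.camera(name): name is "side" or "top"; returns a dict with "pixels" (400x640x3 uint8, blue, green, red), "z_map" (400x640 float32, mm along the optical axis (not along the pixel's ray), 0 where there is no reading), "vfov" (degrees; the focal length in pixels is half the picture's height over the tangent of half this angle, whatever the lens; pixels are square), "cx", "cy" (the principal point, pixels), "rvec" (rotation vector, rad) and "tvec" (3), from world to camera coordinates, as OpenCV has them. Camera axes: x right, y down, z forward; pixel columns grow to the right and rows downward; lengths in mm; the calibration is good to about 2 mm. A picture is of the moment at which its call begins.
- arm.close_job(): hands the job in; it is judged then, once.
The state is a dict: "clock": time; "joint_pos": joint angles; "qd": joint speeds; "tau": joint torques, N m; "ee_pos": TCP position; "tool_rot": TCP orientation; "wrist_force": force on the tool from outside, world axes, zero at the start; "moment": the same for the moment, N m; "finger_gap": finger opening in mm; "grasp_force": force on a finger pad.
Only numpy, scipy, OpenCV 4.12 (cv2) and the standard library are available. Lean on these libraries where they do the work, as an engineer would, in place of code of your own. Each camera call takes 0.05 s, during which the arm holds its last target. There are 200 camera calls.

### The job

Oil the guard gate's sticky bolt: take the brush from its pipe stand, dip its bristles right down into the small open tin, dab them on the bare top of the bolt between its handle and the rear guide strap, and stand the brush back in its pipe. Then take the bolt by its handle, lift it so that its nose rides over the bent-up lip of the keeper while you draw it fully back, and pull the gate open by the same handle. Finish still gripping the handle, holding the sprung gate steady about a hand's breadth (100 mm) ajar; leave the tin standing where it is and do not disturb the other things on the bench.

Things in the scene. Friction and masses are not known exactly. Their poses are not given: they have to be found in the camera images.
- guard: Fixed mesh guard fence round a blue pump, 380 mm wide, 280 deep, 235 high, open on top. Origin on the bench under the middle of the shut gate's front face; -x points out of the gate (the way it opens), +y runs along the shut gate from keeper post to hinge post, z up. At yaw pi/2 the gate faces world -y, keeper at the far (+x) end.
- gate (a joint): Opening angle of the gate, rad: 0 shut, grows as it swings out, to 1.3. A spring pulls it shut with 0.7 N m at 0 and 1.0 N m at 0.35 rad (about 5 N at the bolt handle). The gate is a mesh panel of 25 mm tube, lower edge 30 mm and top edge 230 mm above the bench; its free edge lies 287 mm from the hinge axis, so 0.35 rad is 100 mm ajar.
- gate_hinge (a point): Point on the bench on the upright hinge axis of the gate, 147 mm along guard +y from the guard's origin.
- barrel: Barrel bolt's back plate (197 x 46 mm steel) with two guide straps, on the gate's front face near its top; carries the bolt. Only its rear screw is left, 50 mm along guard +y from the guard's origin, 200 mm high: its origin. It sags 0.05 rad towards the keeper and swings up about that screw by up to 0.085 rad; needs about 6 N at the handle.
- bolt (a joint): How far the bolt is drawn, m: 0 fully shot (nose in the keeper), 0.056 fully drawn towards the hinge, along guard +y. It can be drawn only about 4 to 6 mm before its nose catches behind the keeper's bent lip, unless it is lifted. It rubs with about 1.5 N and stays where it is left.
- bolt_handle (a point): Middle of the bolt's handle: round steel grip, 18 mm thick, 44 long, sticking out level along guard -x. Point 67 mm in front of the gate's face, 43 mm in front of the bar's axis, 193 mm high while sagging; gate's top edge 37 mm higher. Grip from above, fingers closing along guard y. Raised 7 mm (3.5 to 11 will do) the bolt is level, its nose over the lip.
- bolt_tip (a point): Centre of the end face of the bolt's nose, a 20 mm round bar; behind the 22 mm long nose the bar is worn to a waist 9 mm thick and 20 mm long, in which the keeper's lip stands. About 188 mm high while sagging; it must rise about 6 mm to pass, and may rise 17 mm before it meets the keeper's upper leg.
- keeper_lip (a point): Middle of the top edge of the keeper's bent-up lip, 184.5 mm high: a 3 mm steel plate across the bolt's path on the keeper post (a strap bow 24 mm wide), 10 mm beyond the gate's free edge. The nose is clear of the keeper once the bolt is drawn 35 mm.
- bolt_bare (a point): Spot to oil: top of the bare 20 mm bar about midway between handle and rear guide strap, 52 mm from the handle along guard +y, 24 mm in front of the gate's face, about 206 mm high. Free from above; the gate's top edge is about 24 mm higher.
- brush: Round oil brush, 167 mm long, 70 g: black bristle bundle 18 to 19 mm thick and 30 mm long, steel ferrule 20 mm thick up to 62 mm, wooden handle 17 mm thick from 62 mm to the top. It stands upright in the stand, bristles down. Origin at the centre of the bristles' lower end, z up along the handle. Grip the handle about 128 mm above the origin.
- brush_tip (a point): Centre of the lower end of the bristles (same point as the brush's origin).
- stand_mouth (a point): Centre of the mouth of the brush stand: a pipe of 29 mm bore, 35 mm outside, its mouth 62 mm above the bench, on a fixed 70 x 70 x 6 mm plate.
- stand_floor (a point): Centre of the floor of the brush stand, 6 mm above the bench, 56 mm below its mouth.
- tin: Small open metal oil tin, 60 mm outside diameter, 55 mm inside, 55 mm high, 0.25 kg, loose; with nothing but an oily film at the bottom. Origin at the centre of its underside.
- tin_rim (a point): Centre of the tin's mouth, 55 mm above the bench.
- tin_floor (a point): Centre of the tin's inner floor, 4 mm above the bench.
- spanner: Bystander: steel spanner, 160 mm long, lying between the guard and the brush stand.
- bearing: Bystander: ball bearing, 62 mm across, 16 mm high.
- cleaner: Bystander: closed aluminium can, 60 mm across, 120 mm high.
Not all that is in view belongs to the job. What is shaped like the brush but pink or yellow is not meant.

How it is judged (in metres and radians):
On the way, in this order (a step that is already met when the one before it is completed fails the run):
1. the brush's bristles are dipped into the tin, to within 25 mm of its floor (z of brush_tip in the frame of tin below 0.029 m and horizontal distance between brush_tip and tin_floor below 0.027 m), for 0.15 s.
2. the bristles touch the bare bolt between handle and rear strap (contact force between brush and barrel above 0.2 N and distance between brush_tip and bolt_bare below 0.034 m), for 0.1 s.
3. the brush stands back in its pipe, let go (distance between brush_tip and stand_floor below 0.012 m and angle between brush's own z axis and vertical below 0.2 rad and contact force between the fingers and brush below 0.05 N), for 0.2 s.
4. the bolt is lifted so that its nose is over the bent lip (z of bolt_tip in the frame of guard above 0.1925 m and value of joint bolt between 0.007 and 0.03 m), for 0.05 s.
5. the bolt is drawn back, clear of the keeper (value of joint bolt above 0.042 m), for 0.1 s.
At the end, for the whole second after the job is handed in: Fingers grip the bolt (over 2 N) and hold the gate steady 0.24 to 0.49 rad open (70 to 140 mm at its free edge); bolt drawn at least 40 mm; brush let go and upright (within 0.2 rad) in its pipe, bristles within 12 mm of the floor; tin upright (value of joint gate between 0.24 and 0.49 rad and velocity of joint gate between -0.05 and 0.05 rad/s and value of joint bolt above 0.04 m and contact force between the fingers and barrel above 2 N and distance between brush_tip and stand_floor below 0.012 m and angle between brush's own z axis and vertical below 0.2 rad and contact force between the arm and brush below 0.05 N and angle between tin's own z axis and vertical below 0.1 rad); the arm keeps its last pose, push and grip.
It fails at once if the spanner, the bearing or the can is moved by more than 30 mm (distance of any of spanner, bearing, cleaner from where it was at the start of the episode above 0.03 m).
It fails at once if the tin is shoved by more than 40 mm or tipped (distance of tin from where it was at the start of the episode above 0.04 m or angle between tin's own z axis and vertical above 0.5 rad).
It also fails if it takes over 61 s, if anything falls off the work surface, if the arm or the gripper's body presses on something with over 40 N, if the wrist force passes 120 N, or if a joint passes its speed limit or range.

## Working session

There is one attempt and no reset: what is moved stays moved. The work goes in short steps, Python scripts to look and compute and a shell command to move; the robot and the scene stay as the last step left them, time stands still between calls to the robot, and variables do not carry over. Pictures are saved under pics/ and viewed, at most 10 in all, crops included, and the job is handed in when it is done.

```bash
ls; mkdir -p pics; cat > h.py <<'E'
import numpy as np,cv2
from workcell import observe,eyes,arm
def cam(n,save=None):
    c=eyes.camera(n)
    if save: cv2.imwrite('pics/'+save,c['pixels'])
    h=c['pixels'].shape[0]; f=h/2/np.tan(np.radians(c['vfov'])/2)
    c['K']=np.array([[f,0,c['cx']],[0,f,c['cy']],[0,0,1.]]); c['R']=cv2.Rodrigues(np.array(c['rvec'],float))[0]; c['t']=np.array(c['tvec'],float).ravel()
    return c
def ray(c,u,v):
    d=c['R'].T@np.linalg.inv(c['K'])@np.array([u,v,1.]); o=-c['R'].T@c['t']; return o,d
def onz(c,u,v,z):
    o,d=ray(c,u,v); return o+d*(z-o[2])/d[2]
def pts(c):
    z=c['z_map']; v,u=np.mgrid[:z.shape[0],:z.shape[1]]
    p=np.stack([u,v,np.ones_like(u)],-1)@np.linalg.inv(c['K']).T*z[...,None]
    w=(p-c['t'])@c['R']; w[z==0]=np.nan; return w
def proj(c,p):
    q=c['K']@(c['R']@np.array(p,float)+c['t']); return q[:2]/q[2]
E
python3 - <<'E'
from h import *
s=observe(); print({k:np.round(v,3).tolist() for k,v in s.items()}); print(arm.hold_point_z)
for n in('side','top'):
    c=cam(n,n+'0.png'); print(n,c['vfov'],(-c['R'].T@c['t']).round(),c['R'][2].round(2))
    np.savez(n+'0.npz',w=pts(c))
E
```

```text
pics
{'clock': 0.0, 'joint_pos': [-81.674, 30.281, 82.158, -0.0, 67.69, -10.227], 'qd': [-0.071, 0.021, -0.096, 0.098, -0.124, -0.016], 'tau': [0.001, -44.235, -17.803, -0.0, 0.008, 0.0], 'ee_pos': [198.781, -591.773, 230.308], 'tool_rot': [[0.948, 0.318, -0.0], [0.318, -0.948, 0.002], [0.0, -0.002, -1.0]], 'wrist_force': [-0.676, -0.456, 0.49], 'moment': [0.04, -0.029, 0.004], 'grasp_force': 0.0, 'finger_gap': 85.509}
18.700000000000003
side 44.30255606820835 [134. 579. 858.] [ 0.37 -0.67 -0.64]
top 52.117826549917694 [ 440. -161.  989.] [ 0.13 -0.03 -0.99]
```

View pics/top0.png

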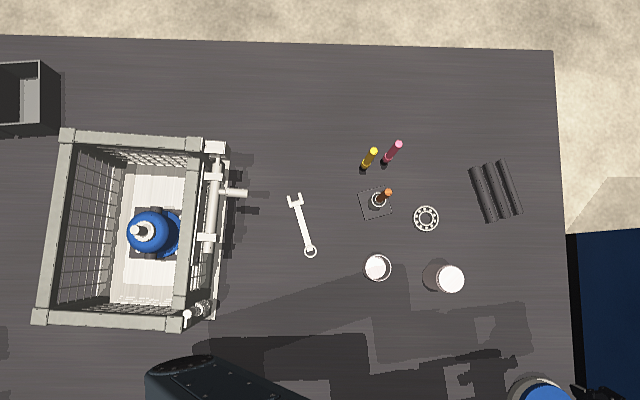

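View pics/side0.png

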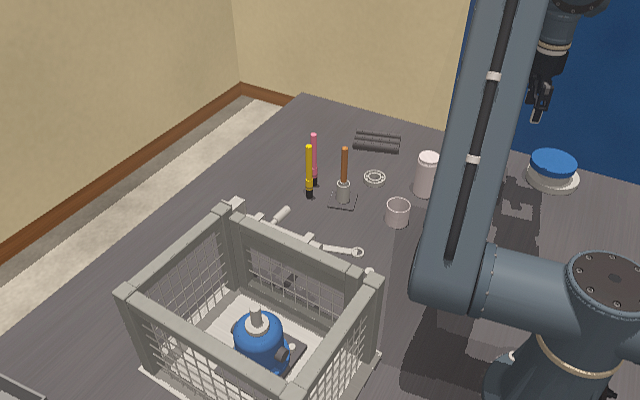

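The top view shows the guard at the left, with the bolt handle at (235,193), the bare bar at about (210,215), the rear strap at (206,238) and the keeper at (213,150). The spanner is at (302,225), the stand at (376,203), the open tin at (377,267), the closed can at (445,278) and the bearing at (426,218).

Things that could be taken for the brush, in the top view: yellow (370,157), pink (394,150), brown-handled in the pipe stand (386,195). I choose the brown one and check it in a crop.

```bash
python3 - <<'E'
from h import *
t=cam('top');s=cam('side')
a=cv2.resize(t['pixels'][130:300,340:470],None,fx=3,fy=3,interpolation=2);b=cv2.resize(t['pixels'][130:300,170:270],None,fx=3,fy=3,interpolation=2)
cv2.imwrite('pics/crop.png',np.hstack([a,b]))
for c,n,box in((t,'top',(340,420,170,220)),(s,'side',(320,370,130,220))):
    hsv=cv2.cvtColor(c['pixels'],cv2.COLOR_BGR2HSV); m=cv2.inRange(hsv,(5,110,60),(16,255,255)); k=np.zeros_like(m);k[box[2]:box[3],box[0]:box[1]]=1; m*=k
    v,u=np.nonzero(m); w=pts(c)[m>0]; print(n,len(u),u.min(),u.max(),v.min(),v.max()); 
    hi=w[w[:,2]>165]; print(np.nanmax(w[:,2]),hi.mean(0).round(1),len(hi), 'all mean',np.nanmean(w,0).round(1))
w=pts(t)
def region(box,z0,z1):
    x0,x1,y0,y1=box; p=w[y0:y1,x0:x1].reshape(-1,3); p=p[(p[:,2]>z0)&(p[:,2]<z1)]; return p
def circ(n,p):
    c,r=cv2.minEnclosingCircle(p[:,:2].astype(np.float32)); print(n,len(p),np.round(c,1),round(r,1),p[:,2].mean().round(1), p[:,:2].mean(0).round(1))
circ('tin rim',region((355,400,245,295),50,60)); circ('cleaner',region((415,475,250,300),112,128)); circ('bearing',region((405,445,200,240),10,22))
circ('stand rim',region((355,405,180,230),57,66))
p=region((355,400,180,225),3,12);print('plate',cv2.minAreaRect(p[:,:2].astype(np.float32)))
p=region((280,325,180,265),2,20);print('spanner',p.min(0).round(),p.max(0).round())
for nm,(u,v) in dict(handle_end=(246,193),h2=(235,193),h3=(226,192),bar1=(211,205),bar2=(209,220),bar3=(208,228),strap=(206,238),bar4=(214,170),nose=(216,160),keeper=(218,146),gtop=(198,200)).items(): print(nm,w[v,u].round(1))
E
```

```text
top 119 376 391 188 201
176.97021692136278 [ 570.9 -325.5  173.2] 54 all mean [ 569.1 -322.8  146.9]
side 219 341 347 146 182
173.55404398820056 [ 569.4 -322.1  170.7] 28 all mean [ 570.5 -324.4  124.9]
tin rim 104 [ 415.3 -325.1] 30.3 55.7 [ 415.7 -324.6]
cleaner 570 [ 396.2 -467.2] 28.7 120.5 [ 395.5 -467.3]
bearing 326 [ 533.3 -448.3] 31.1 15.1 [ 534.2 -449.1]
stand rim 55 [ 571.3 -326.1] 17.3 62.1 [ 569.6 -321.4]
plate ((573.4043579101562, -333.76116943359375), (108.67122650146484, 109.38387298583984), 0.7414227724075317)
spanner [ 421. -205.    2.] [625. -96.  14.]
handle_end [nan nan nan]
h2 [559.  -23.  203.9]
h3 [560.5  -5.8 204.6]
bar1 [534.6  21.3 206.6]
bar2 [505.7  23.4 208. ]
bar3 [490.6  25.2 205.3]
strap [471.2  25.6 215.7]
bar4 [603.7  19.5 203. ]
nose [625.2  18.1 196.2]
keeper [646.7   9.8 221.8]
gtop [542.3  43.4 218.1]
```

View pics/crop.png

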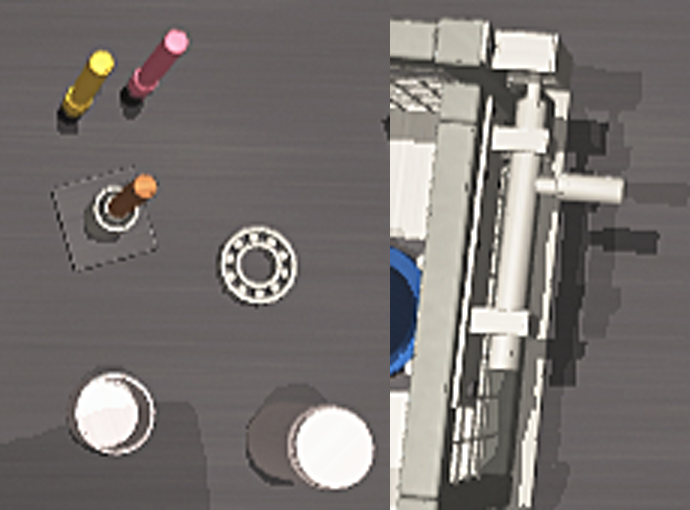

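The crop shows the brown-handled brush upright in the pipe on its square plate, at crop (145,187), full-image (388,192). The pink and yellow brushes stand free beyond it, so the choice holds. Next I fit the bolt geometry.

```bash
cat > fit.py <<'E'
from h import *
import sys
def fit(c,box=(190,262,140,260)):
    w=pts(c);x0,x1,y0,y1=box;p=w[y0:y1,x0:x1].reshape(-1,3)
    h=p[(p[:,1]<2)&(p[:,1]>-48)&(p[:,2]>192)&(p[:,2]<212)&(abs(p[:,0]-560)<30)]
    return p,h
c=cam('top');p,h=fit(c)
print('handle',len(h),h.min(0).round(1),h.max(0).round(1))
for y in range(-48,4,8):
    q=h[(h[:,1]>=y)&(h[:,1]<y+8)]
    if len(q): print(y,len(q),q[:,0].min().round(1),q[:,0].max().round(1),q[:,0].mean().round(1),np.percentile(q[:,2],90).round(1))
for x in range(470,660,10):
    q=p[(abs(p[:,0]-x)<5)&(p[:,1]>2)&(p[:,1]<34)&(p[:,2]>197)]
    if len(q): print(x,len(q),q[:,1].min().round(1),q[:,1].max().round(1),q[:,1].mean().round(1),np.percentile(q[:,2],90).round(1))
g=p[(p[:,2]>226)&(p[:,2]<236)];print('gate top',len(g))
l=cv2.fitLine(g[:,:2].astype(np.float32),cv2.DIST_L2,0,.1,.1).ravel();print(l,g[:,0].min(),g[:,0].max(),g[:,1].min(),g[:,1].max())
# side view: handle
s=cam('side');w=pts(s);q=w[195:245,200:300].reshape(-1,3);q=q[(q[:,1]<0)&(q[:,1]>-55)&(q[:,2]>185)&(q[:,2]<212)]
print('side handle',len(q),q.min(0).round(1),q.max(0).round(1),q.mean(0).round(1))
w=pts(c)
for n,b in(('yellow',(355,382,145,172)),('pink',(380,405,138,165))):
    q=w[b[2]:b[3],b[0]:b[1]].reshape(-1,3);q=q[q[:,2]>20];print(n,q.mean(0).round(),q[:,2].max().round())
E
python3 fit.py
```

```text
handle 221 [552.  -46.7 192. ] [570.3   1.5 207. ]
-48 36 552.3 568.3 559.9 203.1
-40 38 552.1 567.8 559.8 203.8
-32 39 552.0 567.6 559.6 204.2
-24 36 552.3 570.3 560.1 204.2
-16 37 553.5 569.7 561.4 204.1
-8 29 553.8 569.4 560.9 203.8
0 6 557.6 567.3 562.2 201.5
470 83 7.7 33.8 19.8 215.8
480 71 7.7 33.3 20.4 215.6
490 56 12.8 31.6 21.3 208.1
500 51 12.2 29.9 20.7 208.5
510 52 12.4 31.7 20.7 208.6
520 52 11.5 29.7 19.9 207.5
530 57 11.3 30.2 19.5 206.6
540 52 9.9 28.5 18.8 206.4
550 51 10.3 29.3 18.6 205.6
560 65 2.3 28.1 15.6 204.9
570 50 3.3 26.6 16.5 204.3
580 69 2.8 32.7 16.6 209.2
590 81 2.1 33.4 17.4 209.7
600 50 2.1 33.4 16.7 208.3
610 45 7.5 25.2 15.7 202.5
620 16 7.6 25.0 16.7 202.6
630 29 3.3 33.4 16.8 224.3
640 86 3.1 34.0 18.3 224.1
650 88 2.1 34.0 18.3 224.4
gate top 681
[ 9.9991179e-01 -1.3283900e-02  5.6447406e+02  4.9038177e+01] 432.0890106914224 656.3043159409541 16.493562103352847 60.032255372390715
side handle 188 [550.1 -44.4 185.2] [ 6.488e+02 -1.000e-01  2.115e+02] [562.6 -19.3 197.6]
yellow [ 654. -295.  115.] 171.0
pink [ 670. -347.  113.] 171.0
```

```bash
python3 -m inch '[{"translation":[0,0,0],"twist":0.8,"hand":0.06},{"translation":[0,0,0],"twist":0.8,"hand":0.06},{"translation":[0,0,0],"twist":0.71,"hand":0.06},{"translation":[0.03,-0.02,0],"twist":0,"hand":0.06},{"translation":[0.04,-0.03,0],"twist":0,"hand":0.06}]' 40
python3 -m inch '[{"translation":[0.045,-0.035,0],"twist":0,"hand":0.06},{"translation":[0.045,-0.035,0],"twist":0,"hand":0.06},{"translation":[0.045,-0.035,0],"twist":0,"hand":0.06},{"translation":[0.045,-0.035,0],"twist":0,"hand":0.06},{"translation":[0.045,-0.035,0],"twist":0,"hand":0.06}]'
```

```text
clock: 0.8
ee_pos: [268.0, -543.9, 231.2]
tool_rot: [[1.0, -0.003, 0.0], [-0.003, -1.0, -0.002], [0.0, 0.002, -1.0]]
wrist_force: [1.7, 0.1, -0.6]
finger_gap: 59.6
grasp_force: 0.0
clock: 1.3
ee_pos: [467.4, -387.2, 231.4]
tool_rot: [[1.0, 0.001, 0.0], [0.001, -1.0, -0.0], [0.0, 0.0, -1.0]]
wrist_force: [0.3, 0.5, 0.5]
finger_gap: 60.2
grasp_force: 0.0
```

```bash
python3 -m inch '[{"translation":[0.04,-0.025,0],"twist":0,"hand":0.06},{"translation":[0.03,-0.015,0],"twist":0,"hand":0.06},{"translation":[0,0,0],"twist":0,"hand":0.06},{"translation":[0,0,0],"twist":0,"hand":0.06},{"translation":[0,0,0],"twist":0,"hand":0.06}]'
```

```text
clock: 1.8
ee_pos: [535.0, -349.0, 231.1]
tool_rot: [[1.0, 0.001, -0.001], [0.001, -1.0, 0.0], [-0.001, -0.0, -1.0]]
wrist_force: [-0.1, 0.5, 0.2]
finger_gap: 60.1
grasp_force: 0.0
```

```bash
python3 -m inch '[{"translation":[0.0355,-0.025,0],"twist":0,"hand":0.06},{"translation":[0,0,0.02],"twist":0,"hand":0.06},{"translation":[0,0,0.03],"twist":0,"hand":0.06},{"translation":[0,0,0.03],"twist":0,"hand":0.06},{"translation":[0,0,0.02],"twist":0,"hand":0.06}]'
python3 -m inch '[{"translation":[0,0,0.012],"twist":0,"hand":0.06},{"translation":[0,0,0.004],"twist":0,"hand":0.06},{"translation":[0,0,0],"twist":0,"hand":0.06},{"translation":[0,0,0],"twist":0,"hand":0.0},{"translation":[0,0,0],"twist":0,"hand":0.0}]' 40
python3 -m inch '[{"translation":[0,0,0],"twist":0,"hand":0},{"translation":[0,0,0],"twist":0,"hand":0},{"translation":[0,0,0],"twist":0,"hand":0},{"translation":[0,0,0],"twist":0,"hand":0.0},{"translation":[0,0,0],"twist":0,"hand":0.0}]'
```

```text
clock: 2.3
ee_pos: [569.1, -324.2, 129.3]
tool_rot: [[1.0, -0.001, -0.003], [-0.001, -1.0, 0.002], [-0.003, -0.002, -1.0]]
wrist_force: [-0.1, 0.3, -0.3]
finger_gap: 60.4
grasp_force: 0.0
clock: 2.8
ee_pos: [572.0, -324.2, 116.7]
tool_rot: [[1.0, 0.001, 0.002], [0.001, -1.0, -0.002], [0.002, 0.002, -1.0]]
wrist_force: [0.3, 1.2, -0.1]
finger_gap: 31.9
grasp_force: 0.0
clock: 3.3
ee_pos: [572.1, -324.2, 116.5]
tool_rot: [[1.0, 0.001, 0.002], [0.001, -1.0, -0.002], [0.002, 0.002, -1.0]]
wrist_force: [-0.2, -0.8, 5.3]
finger_gap: 15.8
grasp_force: 39.2
```

```bash
python3 -m inch '[{"translation":[0,0,-0.01],"twist":0,"hand":0},{"translation":[0,0,-0.02],"twist":0,"hand":0},{"translation":[0,0,-0.025],"twist":0,"hand":0},{"translation":[0,0,-0.025],"twist":0,"hand":0.0},{"translation":[0,0,-0.01],"twist":0,"hand":0.0}]'
python3 -m inch '[{"translation":[-0.02,0,0],"twist":0,"hand":0},{"translation":[-0.035,0,0],"twist":0,"hand":0},{"translation":[-0.045,0,0],"twist":0,"hand":0},{"translation":[-0.035,0,0],"twist":0,"hand":0.0},{"translation":[-0.02,0,0],"twist":0,"hand":0.0}]'
python3 -m inch '[{"translation":[0,0,0],"twist":0,"hand":0},{"translation":[0,0,0],"twist":0,"hand":0},{"translation":[0,0,0],"twist":0,"hand":0},{"translation":[0,0,0],"twist":0,"hand":0.0},{"translation":[0,0,0],"twist":0,"hand":0.0}]'
python3 - <<'E'
from h import *
t=cam('top');s=cam('side','s1.png')
cv2.imwrite('pics/c1.png',np.hstack([cv2.resize(s['pixels'][110:260,340:440],None,fx=4,fy=4),cv2.resize(t['pixels'][220:320,330:430],None,fx=4,fy=4)[:, :].repeat(1,0) if 0 else np.vstack([cv2.resize(t['pixels'][220:320,330:430],None,fx=4,fy=4),np.zeros((200,400,3),np.uint8)])]))
E
```

```text
clock: 3.8
ee_pos: [572.2, -323.8, 207.8]
tool_rot: [[1.0, 0.001, 0.003], [0.001, -1.0, -0.002], [0.003, 0.002, -1.0]]
wrist_force: [0.0, -0.4, -1.1]
finger_gap: 15.9
grasp_force: 39.1
clock: 4.3
ee_pos: [413.1, -322.0, 204.4]
tool_rot: [[1.0, 0.0, -0.003], [0.0, -1.0, 0.003], [-0.003, -0.003, -1.0]]
wrist_force: [0.6, -0.4, -0.3]
finger_gap: 15.8
grasp_force: 39.0
clock: 4.8
ee_pos: [417.2, -323.7, 205.1]
tool_rot: [[1.0, 0.002, 0.0], [0.002, -1.0, -0.0], [0.0, 0.0, -1.0]]
wrist_force: [-0.2, 0.2, -1.7]
finger_gap: 15.8
grasp_force: 39.0
```

View pics/c1.png

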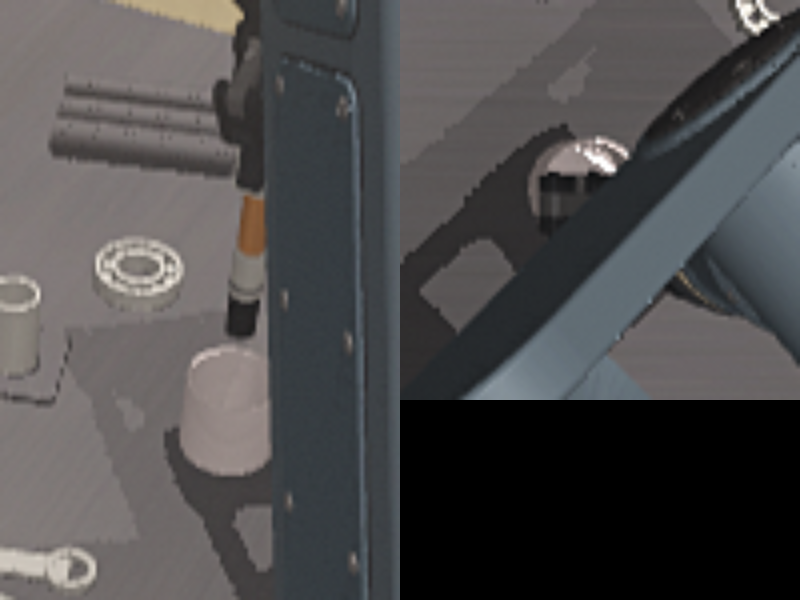

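The side crop shows the brush held above the tin, with its tip at crop (241,335), full-image (400,194). I check the lean against a projected vertical.

```bash
python3 - <<'E'
from h import *
s=cam('side')
for z in(95,125,157,190):print(z,proj(s,(415.7,-323.7,z)).round(1))
m=cv2.inRange(s['pixels'],(0,0,0),(45,45,45));k=np.zeros_like(m);k[180:198,390:407]=1
v,u=np.nonzero(m*k);print('black',len(u),u.min(),u.max(),v.min(),v.max())
for y in range(158,196,4):
    row=s['pixels'][y,393:412].astype(int).tolist();print(y,[tuple(r) for r in row][::2])
E
```

```text
95 [399.8 192.2]
125 [401.1 182.5]
157 [402.6 171.9]
190 [404.2 160.5]
black 60 397 404 184 193
158 [(116, 117, 123), (118, 117, 125), (120, 119, 127), (122, 123, 129), (103, 113, 126), (85, 92, 99), (103, 109, 112), (67, 64, 59), (65, 62, 55), (65, 60, 55)]
162 [(118, 118, 124), (120, 121, 128), (117, 117, 125), (128, 126, 130), (45, 75, 113), (60, 93, 136), (53, 89, 132), (68, 62, 58), (65, 60, 54), (64, 60, 55)]
166 [(120, 122, 128), (119, 120, 127), (122, 123, 129), (121, 119, 125), (51, 81, 120), (58, 91, 132), (53, 88, 130), (71, 65, 56), (64, 61, 54), (65, 61, 56)]
170 [(121, 121, 128), (119, 117, 127), (120, 120, 128), (81, 95, 115), (56, 87, 128), (55, 86, 126), (53, 83, 125), (69, 63, 56), (67, 60, 55), (63, 60, 53)]
174 [(118, 118, 125), (120, 119, 128), (122, 121, 126), (106, 111, 115), (108, 116, 123), (106, 114, 128), (126, 130, 134), (67, 63, 58), (68, 64, 58), (65, 61, 55)]
178 [(118, 119, 126), (120, 120, 127), (113, 113, 121), (110, 117, 123), (114, 121, 125), (118, 124, 131), (116, 122, 129), (61, 58, 53), (63, 59, 54), (66, 63, 56)]
182 [(119, 120, 127), (119, 120, 125), (113, 116, 121), (72, 75, 78), (101, 107, 113), (100, 105, 111), (89, 91, 96), (61, 57, 52), (66, 62, 57), (84, 81, 79)]
186 [(118, 120, 123), (121, 122, 130), (38, 39, 42), (36, 35, 37), (30, 30, 31), (29, 28, 29), (136, 136, 145), (60, 56, 50), (65, 62, 57), (84, 86, 92)]
190 [(106, 106, 114), (110, 111, 117), (31, 31, 33), (39, 39, 43), (38, 38, 40), (32, 31, 31), (127, 129, 136), (66, 62, 57), (68, 65, 60), (64, 60, 53)]
194 [(103, 104, 111), (106, 105, 113), (89, 88, 94), (62, 62, 65), (72, 71, 74), (109, 112, 120), (126, 125, 133), (59, 56, 50), (66, 63, 58), (64, 59, 54)]
```

```bash
python3 -m inch '[{"translation":[0,0,0.015],"twist":0,"hand":0},{"translation":[0,0,0.02],"twist":0,"hand":0},{"translation":[0,0,0.02],"twist":0,"hand":0},{"translation":[0,0,0.015],"twist":0,"hand":0.0},{"translation":[0,0,0.009],"twist":0,"hand":0.0}]'
python3 -m inch '[{"translation":[0,0,0],"twist":0,"hand":0},{"translation":[0,0,0],"twist":0,"hand":0},{"translation":[0,0,0],"twist":0,"hand":0},{"translation":[0,0,0],"twist":0,"hand":0.0},{"translation":[0,0,-0.005],"twist":0,"hand":0.0}]'
python3 -m inch '[{"translation":[0,0,-0.02],"twist":0,"hand":0},{"translation":[0,0,-0.035],"twist":0,"hand":0},{"translation":[0,0,-0.045],"twist":0,"hand":0},{"translation":[0,0,-0.045],"twist":0,"hand":0.0},{"translation":[0,0,-0.045],"twist":0,"hand":0.0}]'
python3 -m inch '[{"translation":[0,-0.015,-0.03],"twist":0,"hand":0},{"translation":[0.01,-0.035,-0.009],"twist":0,"hand":0},{"translation":[0.014,-0.045,0],"twist":0,"hand":0},{"translation":[0.015,-0.045,0],"twist":0,"hand":0.0},{"translation":[0.015,-0.045,0],"twist":0,"hand":0.0}]'
python3 -m inch '[{"translation":[0.015,-0.045,0],"twist":0,"hand":0},{"translation":[0.015,-0.045,0],"twist":0,"hand":0},{"translation":[0.01,-0.035,0],"twist":0,"hand":0},{"translation":[0,-0.02,0],"twist":0,"hand":0.0},{"translation":[0,-0.01,0],"twist":0,"hand":0.0}]'
python3 -m inch '[{"translation":[0,0,0],"twist":0,"hand":0},{"translation":[0,0,0],"twist":0,"hand":0},{"translation":[0,0,0],"twist":0,"hand":0},{"translation":[0,0,0],"twist":0,"hand":0.0},{"translation":[0,0,0],"twist":0,"hand":0.0}]'
```

```text
clock: 5.45
ee_pos: [416.1, -323.3, 125.1]
tool_rot: [[1.0, 0.001, -0.001], [0.001, -1.0, 0.001], [-0.001, -0.001, -1.0]]
wrist_force: [0.4, -0.0, -0.5]
finger_gap: 16.0
grasp_force: 39.1
clock: 5.95
ee_pos: [416.3, -323.6, 131.6]
tool_rot: [[1.0, 0.001, -0.0], [0.001, -1.0, 0.0], [-0.0, -0.0, -1.0]]
wrist_force: [0.2, 0.3, -1.2]
finger_gap: 15.9
grasp_force: 39.1
clock: 6.45
ee_pos: [416.0, -323.3, 323.8]
tool_rot: [[1.0, 0.001, 0.0], [0.001, -1.0, -0.001], [0.0, 0.001, -1.0]]
wrist_force: [-0.1, -0.3, -0.5]
finger_gap: 16.3
grasp_force: 39.0
clock: 6.95
ee_pos: [470.1, -137.0, 361.3]
tool_rot: [[1.0, 0.0, 0.001], [0.0, -1.0, -0.001], [0.001, 0.001, -1.0]]
wrist_force: [0.5, -0.1, -0.9]
finger_gap: 16.0
grasp_force: 39.1
clock: 7.45
ee_pos: [509.5, 18.5, 360.8]
tool_rot: [[1.0, 0.004, 0.0], [0.004, -1.0, 0.0], [0.0, -0.0, -1.0]]
wrist_force: [-0.7, -0.5, -0.9]
finger_gap: 16.2
grasp_force: 39.1
clock: 7.95
ee_pos: [510.0, 15.5, 360.3]
tool_rot: [[1.0, -0.0, -0.0], [-0.0, -1.0, -0.0], [-0.0, 0.0, -1.0]]
wrist_force: [-0.2, -0.2, -0.8]
finger_gap: 16.0
grasp_force: 39.1
```

```bash
python3 -m inch '[{"translation":[0.001,-0.004,0.008],"twist":0,"hand":0},{"translation":[0,0,0.012],"twist":0,"hand":0},{"translation":[0,0,0.01],"twist":0,"hand":0},{"translation":[0,0,0.006],"twist":0,"hand":0.0},{"translation":[0,0,0],"twist":0,"hand":0.0}]'
python3 -m inch '[{"translation":[0,0,0.002],"twist":0,"hand":0},{"translation":[0,0,0.002],"twist":0,"hand":0},{"translation":[0,0,0.001],"twist":0,"hand":0},{"translation":[0,0,0.001],"twist":0,"hand":0.0},{"translation":[0,0,0.0],"twist":0,"hand":0.0}]'
python3 -m inch '[{"translation":[0,0,0.001],"twist":0,"hand":0},{"translation":[0,0,0.001],"twist":0,"hand":0},{"translation":[0,0,0.001],"twist":0,"hand":0},{"translation":[0,0,0],"twist":0,"hand":0.0},{"translation":[0,0,0.0],"twist":0,"hand":0.0}]'
```

```text
clock: 8.45
ee_pos: [510.1, 20.6, 322.7]
tool_rot: [[1.0, 0.001, -0.003], [0.001, -1.0, 0.001], [-0.003, -0.001, -1.0]]
wrist_force: [0.6, -0.3, -0.4]
finger_gap: 15.8
grasp_force: 39.1
clock: 8.95
ee_pos: [510.9, 20.4, 318.4]
tool_rot: [[1.0, 0.001, 0.0], [0.001, -1.0, -0.0], [0.0, 0.0, -1.0]]
wrist_force: [-0.2, -0.5, 0.8]
finger_gap: 16.0
grasp_force: 39.1
clock: 9.45
ee_pos: [511.4, 20.3, 316.3]
tool_rot: [[1.0, 0.001, 0.002], [0.001, -1.0, -0.0], [0.002, 0.0, -1.0]]
wrist_force: [-1.6, 0.4, 5.5]
finger_gap: 15.7
grasp_force: 39.8
```

```bash
python3 -m inch '[{"translation":[0,0,0],"twist":0,"hand":0},{"translation":[0,0,0],"twist":0,"hand":0},{"translation":[0,0,-0.01],"twist":0,"hand":0},{"translation":[0,0,-0.02],"twist":0,"hand":0.0},{"translation":[0,0.01,-0.015],"twist":0,"hand":0.0}]'
python3 -m inch '[{"translation":[0,0.025,0],"twist":0,"hand":0},{"translation":[0.01,0.04,0],"twist":0,"hand":0},{"translation":[0.01,0.045,0],"twist":0,"hand":0},{"translation":[0.01,0.045,0],"twist":0,"hand":0.0},{"translation":[0.01,0.045,0],"twist":0,"hand":0.0}]'
python3 -m inch '[{"translation":[0.01,0.045,0],"twist":0,"hand":0},{"translation":[0.01,0.04,0],"twist":0,"hand":0},{"translation":[0.001,0.03,0.02],"twist":0,"hand":0},{"translation":[0,0.019,0.03],"twist":0,"hand":0.0},{"translation":[0,0,0.04],"twist":0,"hand":0.0}]'
python3 -m inch '[{"translation":[0,0,0.04],"twist":0,"hand":0},{"translation":[0,0,0.02],"twist":0,"hand":0},{"translation":[0,0,0],"twist":0,"hand":0},{"translation":[0,0,0],"twist":0,"hand":0.0},{"translation":[0,0,0],"twist":0,"hand":0.0}]'
```

```text
clock: 9.95
ee_pos: [510.9, 11.1, 361.1]
tool_rot: [[1.0, 0.003, -0.0], [0.003, -1.0, 0.001], [-0.0, -0.001, -1.0]]
wrist_force: [0.9, -0.8, -0.1]
finger_gap: 16.0
grasp_force: 39.3
clock: 10.45
ee_pos: [551.3, -191.2, 360.5]
tool_rot: [[1.0, 0.001, 0.0], [0.001, -1.0, 0.0], [0.0, -0.0, -1.0]]
wrist_force: [0.8, 1.3, -0.7]
finger_gap: 15.9
grasp_force: 39.2
clock: 10.95
ee_pos: [573.2, -328.0, 270.8]
tool_rot: [[1.0, -0.002, 0.004], [-0.002, -1.0, -0.005], [0.004, 0.005, -1.0]]
wrist_force: [0.1, 0.2, -1.0]
finger_gap: 15.6
grasp_force: 39.2
clock: 11.45
ee_pos: [573.6, -324.4, 212.4]
tool_rot: [[1.0, 0.001, 0.003], [0.001, -1.0, -0.003], [0.003, 0.003, -1.0]]
wrist_force: [-0.9, 0.6, -1.2]
finger_gap: 16.1
grasp_force: 39.2
```

```bash
python3 - <<'E'
from h import *
s=cam('side')
for z in(101,131,163):print(z,proj(s,(572,-324.4,z)).round(1))
u,v=proj(s,(572,-324.4,131)).astype(int)
m=cv2.inRange(s['pixels'],(0,0,0),(50,50,50));k=np.zeros_like(m);k[v-6:v+22,u-18:u+18]=1
V,U=np.nonzero(m*k)
for y in np.unique(V):print(y,U[V==y].min(),U[V==y].max())
c=cv2.resize(s['pixels'][v-50:v+60,u-50:u+50],None,fx=5,fy=5);cv2.imwrite('pics/c2.png',c)
E
```

```text
101 [343. 171.]
131 [343.4 161.5]
163 [343.9 151. ]
163 340 340
164 340 346
165 340 346
166 340 346
167 340 346
168 340 345
169 340 345
170 340 345
171 341 345
```

View pics/c2.png

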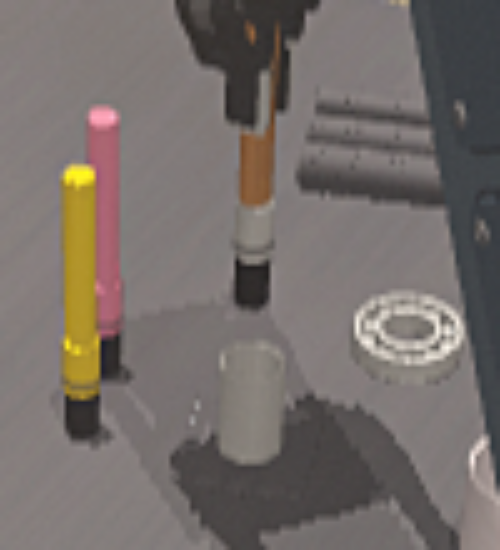

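The side crop shows the brush hanging straight, with its tip at full-image (343,171), right above the pipe mouth. I lower it.

```bash
python3 -m inch '[{"translation":[-0.0015,0,0.01],"twist":0,"hand":0},{"translation":[0,0,0.015],"twist":0,"hand":0},{"translation":[0,0,0.015],"twist":0,"hand":0},{"translation":[0,0,0.015],"twist":0,"hand":0.0},{"translation":[0,0,0],"twist":0,"hand":0.0}]'
python3 -m inch '[{"translation":[0,0,0.01],"twist":0,"hand":0},{"translation":[0,0,0.01],"twist":0,"hand":0},{"translation":[0,0,0.01],"twist":0,"hand":0},{"translation":[0,0,0.008],"twist":0,"hand":0.0},{"translation":[0,0,0],"twist":0,"hand":0.0}]'
```

```text
clock: 12.0
ee_pos: [569.3, -322.3, 152.3]
tool_rot: [[1.0, 0.001, -0.004], [0.001, -1.0, 0.004], [-0.004, -0.004, -1.0]]
wrist_force: [-1.2, 1.0, -1.7]
finger_gap: 15.8
grasp_force: 39.2
clock: 12.5
ee_pos: [570.8, -323.5, 116.5]
tool_rot: [[1.0, 0.001, -0.0], [0.001, -1.0, 0.0], [-0.0, -0.0, -1.0]]
wrist_force: [-0.1, 0.4, -0.2]
finger_gap: 15.8
grasp_force: 39.1
```

```bash
python3 -m inch '[{"translation":[0,0,0],"twist":0,"hand":0.06},{"translation":[0,0,0],"twist":0,"hand":0.06},{"translation":[0,0,0],"twist":0,"hand":0.06},{"translation":[0,0,0],"twist":0,"hand":0.06},{"translation":[0,0,0],"twist":0,"hand":0.06}]' 40
python3 -m inch '[{"translation":[0,0,0],"twist":0,"hand":0.06},{"translation":[0,0,0],"twist":0,"hand":0.06},{"translation":[0,0,-0.01],"twist":0,"hand":0.06},{"translation":[0,0,-0.02],"twist":0,"hand":0.06},{"translation":[0,0,-0.03],"twist":0,"hand":0.06}]'
python3 -m inch '[{"translation":[0,0,-0.04],"twist":0,"hand":0.06},{"translation":[0,0,-0.05],"twist":0,"hand":0.06},{"translation":[0,0,-0.04],"twist":0,"hand":0.06},{"translation":[0,-0.02,-0.01],"twist":0,"hand":0.06},{"translation":[0,-0.03,0],"twist":0,"hand":0.06}]'
python3 - <<'E'
from h import *
s=cam('side');c=cv2.resize(s['pixels'][120:220,280:400],None,fx=4,fy=4);cv2.imwrite('pics/c3.png',c)
for n in('side','top'):
    c=cam(n);hsv=cv2.cvtColor(c['pixels'],cv2.COLOR_BGR2HSV);m=cv2.inRange(hsv,(5,110,60),(16,255,255))>0
    w=pts(c);q=w[m&(abs(w[...,0]-570)<40)&(abs(w[...,1]+324)<40)]
    if len(q):print(n,len(q),q[q[:,2]>160].mean(0).round(1),np.nanmax(q[:,2]))
E
```

```text
clock: 13.0
ee_pos: [570.9, -323.5, 117.5]
tool_rot: [[1.0, 0.001, 0.0], [0.001, -1.0, -0.0], [0.0, 0.0, -1.0]]
wrist_force: [0.5, -0.3, -0.7]
finger_gap: 59.8
grasp_force: 0.0
clock: 13.5
ee_pos: [569.9, -322.8, 176.8]
tool_rot: [[1.0, 0.001, -0.003], [0.001, -1.0, 0.003], [-0.003, -0.003, -1.0]]
wrist_force: [0.3, 0.0, -0.4]
finger_gap: 60.0
grasp_force: 0.0
clock: 14.0
ee_pos: [571.8, -274.8, 320.9]
tool_rot: [[1.0, -0.001, 0.006], [-0.001, -1.0, -0.004], [0.006, 0.004, -1.0]]
wrist_force: [-0.8, 1.5, 0.3]
finger_gap: 59.8
grasp_force: 0.0
side 208 [ 567.9 -319.6  168.7] 173.3305574145521
top 120 [ 569.1 -322.8  172. ] 176.75164316950537
```

```bash
python3 -m inch '[{"translation":[0,-0.045,0],"twist":0,"hand":0.06},{"translation":[0,-0.045,0],"twist":0,"hand":0.06},{"translation":[0,-0.045,0],"twist":0,"hand":0.06},{"translation":[-0.005,-0.045,0],"twist":0,"hand":0.06},{"translation":[-0.005,-0.03,0],"twist":0,"hand":0.06}]'
python3 -m inch '[{"translation":[0,0,0],"twist":-1,"hand":0.06},{"translation":[0,0,0],"twist":-1,"hand":0.06},{"translation":[0,0,0],"twist":-1,"hand":0.06},{"translation":[0,0,0],"twist":-1,"hand":0.06},{"translation":[0,0,0],"twist":-1,"hand":0.06}]'
python3 -m inch '[{"translation":[0,0,0],"twist":-1,"hand":0.06},{"translation":[0,0,0],"twist":-1,"hand":0.06},{"translation":[0,0,0],"twist":-1,"hand":0.06},{"translation":[0,0,0],"twist":-1,"hand":0.06},{"translation":[0,0,0],"twist":-1,"hand":0.06}]'
python3 -m inch '[{"translation":[0,0,0],"twist":-0.95,"hand":0.06},{"translation":[0,0,0],"twist":0,"hand":0.06},{"translation":[0,0,0],"twist":0,"hand":0.06},{"translation":[0,0,0],"twist":0,"hand":0.06},{"translation":[0,0,0],"twist":0,"hand":0.06}]'
```

```text
clock: 14.65
ee_pos: [559.7, -61.0, 316.6]
tool_rot: [[1.0, 0.003, -0.002], [0.003, -1.0, 0.001], [-0.002, -0.001, -1.0]]
wrist_force: [0.5, 0.1, 1.0]
finger_gap: 60.0
grasp_force: 0.0
clock: 15.15
ee_pos: [560.3, -63.8, 316.6]
tool_rot: [[0.762, 0.648, -0.001], [0.648, -0.762, 0.0], [-0.001, -0.001, -1.0]]
wrist_force: [0.1, 0.6, -0.2]
finger_gap: 60.0
grasp_force: 0.0
clock: 15.65
ee_pos: [560.3, -63.9, 316.6]
tool_rot: [[0.167, 0.986, -0.001], [0.986, -0.167, 0.0], [-0.0, -0.001, -1.0]]
wrist_force: [-0.1, -0.2, 0.3]
finger_gap: 60.1
grasp_force: 0.0
clock: 16.15
ee_pos: [560.5, -63.6, 317.2]
tool_rot: [[0.042, 0.999, -0.0], [0.999, -0.042, 0.0], [0.0, -0.0, -1.0]]
wrist_force: [0.0, 1.4, -0.3]
finger_gap: 60.1
grasp_force: 0.0
```

View pics/c3.png

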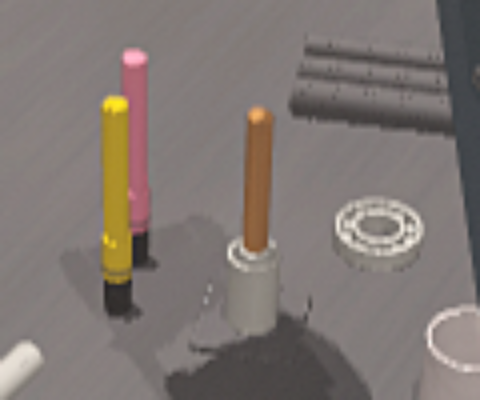

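The crop shows the brush upright in its pipe again, at (258,115) to (252,245). Next comes the bolt handle.

```bash
python3 -m inch '[{"translation":[0.02,-0.002,0.01],"twist":0,"hand":0.06},{"translation":[0.0185,0,0.025],"twist":0,"hand":0.06},{"translation":[0,0,0.03],"twist":0,"hand":0.06},{"translation":[0,0,0.03],"twist":0,"hand":0.06},{"translation":[0,0,0.015],"twist":0,"hand":0.06}]'
python3 -m inch '[{"translation":[0,0,0.01],"twist":0,"hand":0.06},{"translation":[0,0,0.01],"twist":0,"hand":0.06},{"translation":[0,0,0.006],"twist":0,"hand":0.06},{"translation":[0,0,0.003],"twist":0,"hand":0.06},{"translation":[0,0,0],"twist":0,"hand":0.06}]'
python3 - <<'E'
from h import *
o=observe();print(o['ee_pos'],o['wrist_force'],o['joint_pos'])
s=cam('side');t=cam('top')
cv2.imwrite('pics/c4.png',np.hstack([cv2.resize(s['pixels'][150:270,200:320],(400,400)),cv2.resize(t['pixels'][130:260,160:290],(400,400))]))
E
```

```text
clock: 16.65
ee_pos: [558.6, -24.4, 204.9]
tool_rot: [[0.041, 0.999, -0.004], [0.999, -0.041, 0.001], [0.001, -0.004, -1.0]]
wrist_force: [0.5, -0.8, 1.1]
finger_gap: 59.8
grasp_force: 0.0
clock: 17.15
ee_pos: [560.3, -25.1, 178.4]
tool_rot: [[0.041, 0.999, 0.0], [0.999, -0.041, -0.0], [-0.0, 0.0, -1.0]]
wrist_force: [0.3, 0.0, -0.1]
finger_gap: 59.9
grasp_force: 0.0
[560.2951523  -25.07681896 178.43377703] [ 0.29962772  0.04519968 -0.12975014] [-1.39785871e+01  2.92217182e+01  9.44732901e+01  2.38741662e-03
  5.62840882e+01 -1.16428281e+01]
```

View pics/c4.png

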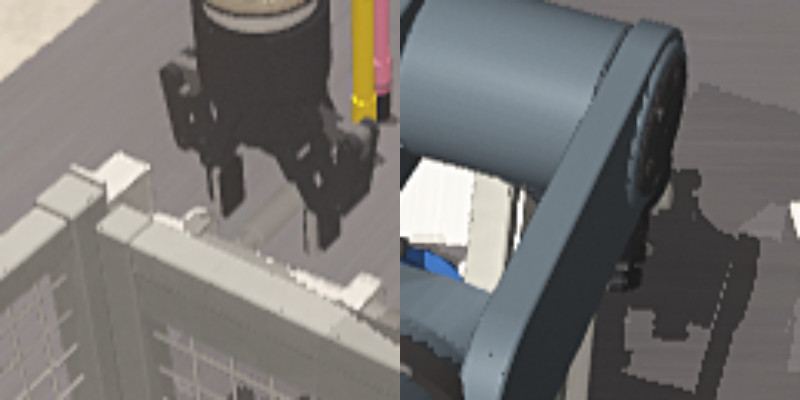

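The side crop shows the fingers either side of the bolt handle, with the handle at crop (275,210). I lower 2 mm and close.

```bash
python3 -m inch '[{"translation":[0,0,0.002],"twist":0,"hand":0.03},{"translation":[0,0,0],"twist":0,"hand":0.0},{"translation":[0,0,0],"twist":0,"hand":0.0},{"translation":[0,0,0],"twist":0,"hand":0.0},{"translation":[0,0,0],"twist":0,"hand":0}]' 60
python3 -m inch '[{"translation":[0,0,0],"twist":0,"hand":0},{"translation":[0,0,0],"twist":0,"hand":0.0},{"translation":[0,0,0],"twist":0,"hand":0.0},{"translation":[0,0,0],"twist":0,"hand":0.0},{"translation":[0,0,0],"twist":0,"hand":0}]'
python3 -m inch '[{"translation":[0,0,-0.002],"twist":0,"hand":0},{"translation":[0,0,-0.002],"twist":0,"hand":0.0},{"translation":[0,0,-0.002],"twist":0,"hand":0.0},{"translation":[0,0,-0.001],"twist":0,"hand":0.0},{"translation":[0,0,0],"twist":0,"hand":0}]'
```

```text
clock: 17.75
ee_pos: [560.5, -25.0, 176.7]
tool_rot: [[0.041, 0.999, 0.001], [0.999, -0.041, -0.0], [-0.0, 0.001, -1.0]]
wrist_force: [0.1, -0.1, 2.7]
finger_gap: 15.8
grasp_force: 58.4
clock: 18.25
ee_pos: [560.5, -25.0, 176.6]
tool_rot: [[0.041, 0.999, 0.001], [0.999, -0.041, -0.0], [-0.0, 0.001, -1.0]]
wrist_force: [0.2, -0.5, 4.5]
finger_gap: 16.1
grasp_force: 58.6
clock: 18.75
ee_pos: [559.2, -24.9, 182.4]
tool_rot: [[0.041, 0.999, -0.002], [0.999, -0.041, 0.0], [0.0, -0.002, -1.0]]
wrist_force: [-0.7, -1.0, -10.5]
finger_gap: 16.1
grasp_force: 58.5
```

```bash
python3 -m inch '[{"translation":[0,0,-0.0015],"twist":0,"hand":0},{"translation":[0,0,0],"twist":0,"hand":0.0},{"translation":[0,-0.003,0],"twist":0,"hand":0.0},{"translation":[0,-0.003,0],"twist":0,"hand":0.0},{"translation":[0,-0.003,0],"twist":0,"hand":0}]'
python3 -m inch '[{"translation":[0,-0.003,0],"twist":0,"hand":0},{"translation":[0,-0.002,0],"twist":0,"hand":0.0},{"translation":[0,0,0],"twist":0,"hand":0.0},{"translation":[0,0,0],"twist":0,"hand":0.0},{"translation":[0,0,0],"twist":0,"hand":0}]'
```

```text
clock: 19.25
ee_pos: [551.6, -24.6, 185.4]
tool_rot: [[0.041, 0.999, 0.002], [0.999, -0.041, -0.0], [-0.0, 0.002, -1.0]]
wrist_force: [1.4, 0.6, -5.7]
finger_gap: 16.0
grasp_force: 58.6
clock: 19.75
ee_pos: [545.4, -24.3, 184.6]
tool_rot: [[0.041, 0.999, -0.002], [0.999, -0.041, 0.0], [0.0, -0.002, -1.0]]
wrist_force: [0.2, 0.4, -4.6]
finger_gap: 16.2
grasp_force: 58.8
```

```bash
python3 -m inch '[{"translation":[0,-0.005,0],"twist":0,"hand":0},{"translation":[0,-0.006,0],"twist":0,"hand":0.0},{"translation":[0,-0.006,0],"twist":0,"hand":0.0},{"translation":[0,-0.006,0],"twist":0,"hand":0.0},{"translation":[0,-0.005,0],"twist":0,"hand":0}]'
python3 -m inch '[{"translation":[0,-0.004,0],"twist":0,"hand":0},{"translation":[0,-0.003,0],"twist":0,"hand":0.0},{"translation":[0,-0.002,0],"twist":0,"hand":0.0},{"translation":[0,0,0],"twist":0,"hand":0.0},{"translation":[0,0,0],"twist":0,"hand":0}]'
```

```text
clock: 20.25
ee_pos: [517.4, -23.0, 184.8]
tool_rot: [[0.041, 0.999, -0.0], [0.999, -0.041, 0.0], [0.0, -0.0, -1.0]]
wrist_force: [2.0, 2.6, -5.8]
finger_gap: 16.2
grasp_force: 58.7
clock: 20.75
ee_pos: [508.4, -22.6, 184.6]
tool_rot: [[0.041, 0.999, -0.002], [0.999, -0.041, 0.001], [0.001, -0.002, -1.0]]
wrist_force: [0.5, 2.9, -5.8]
finger_gap: 15.9
grasp_force: 58.7
```

```bash
python3 - <<'E'
import numpy as np
w=np.load('top0.npz')['w'].reshape(-1,3)
q=w[(w[:,2]>222)&(w[:,2]<245)&(w[:,1]<340)&(w[:,1]>-10)]
print(q.min(0),q.max(0))
for x in list(range(270,360,6))+list(range(600,690,6)):
    a=q[(abs(q[:,0]-x)<3)]
    if len(a):print(x,len(a),a[:,1].min().round(1),a[:,1].max().round(1),np.median(a[:,2]).round(1))
f=q[(q[:,1]<70)]; print('front',f[:,0].min(),f[:,0].max())
E
```

```text
[259.68667485  -8.07919228 222.00959931] [674.5507577  320.19052417 244.43093505]
270 7 -1.5 23.0 243.3
300 8 58.9 71.8 234.5
306 91 56.2 140.0 234.2
312 320 51.1 310.7 233.7
318 543 50.1 320.2 233.9
324 567 48.5 320.0 234.0
330 553 42.3 319.4 233.7
336 357 42.5 317.9 233.1
342 121 45.0 317.9 232.0
348 120 54.1 316.5 232.0
354 99 53.4 316.6 231.7
600 105 41.3 303.9 231.8
606 99 40.9 301.4 231.9
612 97 41.1 302.7 232.5
618 89 40.7 301.2 232.2
624 53 56.5 302.8 232.9
630 97 1.4 300.3 232.5
636 254 -0.4 301.7 232.1
642 485 -2.0 300.4 232.8
648 505 -3.6 303.6 234.1
654 483 -3.6 303.2 234.1
660 391 34.6 301.5 234.1
666 163 158.6 302.3 233.8
672 35 264.8 300.6 235.7
front 259.6866748475244 661.7037379709883
```

```bash
python3 -m inch '[{"translation":[-0.0016,-0.0006,0],"twist":0.065,"hand":0},{"translation":[-0.0032,-0.0012,0],"twist":0.13,"hand":0.0},{"translation":[-0.0032,-0.0012,0],"twist":0.13,"hand":0.0},{"translation":[-0.0032,-0.0012,0],"twist":0.13,"hand":0.0},{"translation":[-0.0032,-0.0012,0],"twist":0.13,"hand":0}]' 80
python3 -m inch '[{"translation":[-0.0032,-0.0012,0],"twist":0.13,"hand":0},{"translation":[-0.0032,-0.0012,0],"twist":0.13,"hand":0.0},{"translation":[0,0,0],"twist":0,"hand":0.0},{"translation":[0,0,0],"twist":0,"hand":0.0},{"translation":[0,0,0],"twist":0,"hand":0}]'
```

```text
clock: 21.25
ee_pos: [501.6, -36.3, 184.5]
tool_rot: [[0.123, 0.992, -0.003], [0.992, -0.123, 0.001], [0.001, -0.003, -1.0]]
wrist_force: [0.1, 4.5, -5.3]
finger_gap: 15.4
grasp_force: 78.2
clock: 21.75
ee_pos: [498.5, -42.2, 184.5]
tool_rot: [[0.158, 0.987, -0.002], [0.987, -0.158, 0.001], [0.001, -0.003, -1.0]]
wrist_force: [-0.5, 5.4, -4.6]
finger_gap: 15.9
grasp_force: 78.2
```

```bash
python3 -m inch '[{"translation":[-0.0032,-0.0012,0],"twist":0.13,"hand":0},{"translation":[-0.0032,-0.0012,0],"twist":0.13,"hand":0.0},{"translation":[-0.0032,-0.0012,0],"twist":0.13,"hand":0.0},{"translation":[-0.0032,-0.0012,0],"twist":0.13,"hand":0.0},{"translation":[-0.0032,-0.0012,0],"twist":0.13,"hand":0}]'
python3 -m inch '[{"translation":[-0.0032,-0.0012,0],"twist":0.13,"hand":0},{"translation":[-0.0032,-0.0012,0],"twist":0.13,"hand":0.0},{"translation":[-0.0032,-0.0012,0],"twist":0.13,"hand":0.0},{"translation":[-0.0032,-0.0012,0],"twist":0.13,"hand":0.0},{"translation":[-0.0032,-0.0012,0],"twist":0.13,"hand":0}]'
python3 -m inch '[{"translation":[-0.0032,-0.0012,0],"twist":0.13,"hand":0},{"translation":[-0.0032,-0.0012,0],"twist":0.13,"hand":0.0},{"translation":[-0.0032,-0.0012,0],"twist":0.13,"hand":0.0},{"translation":[-0.0016,-0.0006,0],"twist":0.065,"hand":0.0},{"translation":[0,0,0],"twist":0,"hand":0}]'
python3 -m inch '[{"translation":[0,0,0],"twist":0,"hand":0},{"translation":[0,0,0],"twist":0,"hand":0.0},{"translation":[0,0,0],"twist":0,"hand":0.0},{"translation":[0,0,0],"twist":0,"hand":0.0},{"translation":[0,0,0],"twist":0,"hand":0}]'
python3 - <<'E'
from h import *
s=cam('side');t=cam('top')
cv2.imwrite('pics/c5.png',np.hstack([cv2.resize(s['pixels'][110:310,190:390],(400,400)),cv2.resize(t['pixels'][130:330,160:360],(400,400))]))
w=pts(t);q=w[(w[...,2]>222)&(w[...,2]<236)&(w[...,1]<40)&(w[...,0]>400)]
if len(q):
    i=np.argsort(q[:,0]);
    for x in range(420,650,15):
        a=q[abs(q[:,0]-x)<7]
        if len(a):print(x,len(a),a[:,1].min().round(1),a[:,1].max().round(1))
E
```

```text
clock: 22.25
ee_pos: [489.7, -56.7, 184.5]
tool_rot: [[0.247, 0.969, -0.002], [0.969, -0.247, 0.002], [0.001, -0.002, -1.0]]
wrist_force: [-0.4, 5.5, -5.4]
finger_gap: 15.4
grasp_force: 78.2
clock: 22.75
ee_pos: [479.7, -70.4, 184.6]
tool_rot: [[0.334, 0.943, -0.001], [0.943, -0.334, 0.001], [0.001, -0.002, -1.0]]
wrist_force: [-0.0, 6.1, -6.0]
finger_gap: 15.6
grasp_force: 78.2
clock: 23.25
ee_pos: [471.9, -79.5, 184.7]
tool_rot: [[0.393, 0.919, -0.001], [0.919, -0.393, 0.001], [0.001, -0.001, -1.0]]
wrist_force: [1.5, 5.6, -6.4]
finger_gap: 15.4
grasp_force: 78.1
clock: 23.75
ee_pos: [472.0, -79.4, 184.7]
tool_rot: [[0.392, 0.92, -0.001], [0.92, -0.392, 0.001], [0.001, -0.001, -1.0]]
wrist_force: [1.3, 5.4, -6.7]
finger_gap: 15.4
grasp_force: 78.1
420 117 11.9 39.4
435 143 3.7 39.2
450 76 3.7 33.8
555 68 -46.8 -16.7
570 127 -53.7 -18.2
585 124 -59.1 -24.5
600 70 -57.7 -31.5
630 36 -0.6 39.1
645 96 -2.1 36.8
```

View pics/c5.png

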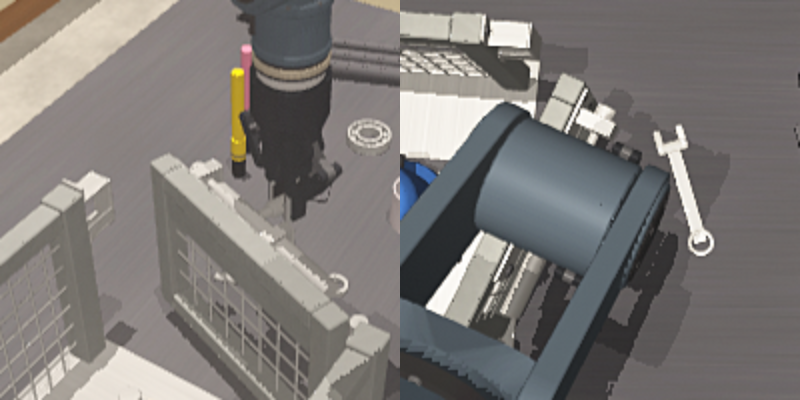

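The crops show the gate ajar about 0.37 rad with the fingers still on the handle at side crop (300,195), the free edge at top crop (570,90), and the spanner undisturbed at (690,190). I hand the job in.

```bash
python3 -c "
from workcell import arm
print(arm.close_job())"
```

```text
the job is handed in; nothing more can be done
None
```

I handed the job in at about 24 s of the 61 s allowed, no verdict came back: the brush was dipped, dabbed on the bolt and stood back upright in its pipe, the bolt is drawn about 52 mm by arm travel, and the gripper is holding the gate about 0.37 rad open (about 105 mm).

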